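Size an LED lamp insert in the stair gauge

TASK

Find out the spigot size of the LED lamp insert that stands on the green pad: try it gently in the stair gauge, smallest bore first and then upward one step at a time without forcing it, until it enters. Leave it there, fully home with the shoulder under its flange resting flat on that step, and let go of it. Leave the lamps in the tray and the other things on the bench as they are.

Things in the scene. Friction and masses are not known exactly. Their poses are not given: they have to be found in the camera images.
- gauge: fixed aluminium stair gauge, 70 mm (x) by 232 mm (y), four 58 mm treads rising along its +y: 24, 30, 36, 42 mm high, a bore in the middle of each. A spigot that fits goes down 9 mm till its shoulder lies on the tread; one too big stays on the rim; in a bore too wide the shoulder sinks in too. Fingers closing along its x clear the next tread. Over 45 N spoils it. Origin: centre of the underside
- step1 (a point): centre of the mouth of the gauge's bore 1, marked with 1 black dot, in the level top of its tread: bore 24.2 mm wide, 18 mm deep, blind, plain sharp rim, tread 24 mm above the table; z up
- step2 (a point): centre of the mouth of the gauge's bore 2, marked with 2 black dots, in the level top of its tread: bore 30.2 mm wide, 18 mm deep, blind, plain sharp rim, tread 30 mm above the table; z up
- step3 (a point): centre of the mouth of the gauge's bore 3, marked with 3 black dots, in the level top of its tread: bore 36.2 mm wide, 18 mm deep, blind, plain sharp rim, tread 36 mm above the table; z up
- step4 (a point): centre of the mouth of the gauge's bore 4, marked with 4 black dots, in the level top of its tread: bore 42.2 mm wide, 18 mm deep, blind, plain sharp rim, tread 42 mm above the table; z up
- nest: fixed green pad 90 x 90 mm, 4 mm thick with a dark rubber middle, on which the lamp to be sized stands. Origin: centre of the underside
- tray: fixed grey tray 104 x 184 mm with walls 22 mm high and a divider, holding the two lamps that are to stay there, its floor 4 mm above the table. Origin: centre of the underside
- lamp_a: LED lamp insert, 54 mm tall, 0.12 kg. From below: spigot 9 mm long, foot chamfered 1.5 mm; shoulder 5 mm wider, 8 mm high; round flange 54 mm wide, 3 mm thick; round green housing 28 mm wide, 34 mm tall, to grip. Spigot 1.2 mm narrower than one of the bores, hidden under the flange; each lamp has another, unknown which. One is on the pad, two in the tray. Origin: centre of the spigot's underside
- lamp_b: LED lamp insert, 54 mm tall, 0.12 kg. From below: spigot 9 mm long, foot chamfered 1.5 mm; shoulder 5 mm wider, 8 mm high; round flange 54 mm wide, 3 mm thick; round green housing 28 mm wide, 34 mm tall, to grip. Spigot 1.2 mm narrower than one of the bores, hidden under the flange; each lamp has another, unknown which. One is on the pad, two in the tray. Origin: centre of the spigot's underside
- lamp_c: LED lamp insert, 54 mm tall, 0.12 kg. From below: spigot 9 mm long, foot chamfered 1.5 mm; shoulder 5 mm wider, 8 mm high; round flange 54 mm wide, 3 mm thick; round green housing 28 mm wide, 34 mm tall, to grip. Spigot 1.2 mm narrower than one of the bores, hidden under the flange; each lamp has another, unknown which. One is on the pad, two in the tray. Origin: centre of the spigot's underside
- screwdriver: loose screwdriver lying on the bench, a bystander; handle towards its -x
- screw_box: loose red-brown open box of screws, 100 x 130 mm, 45 mm tall, 0.9 kg, a bystander. Origin: centre of the underside
Mind the look-alikes: they are no part of the job. Several things have the shape of the tray; the one meant has the colours described above.

How it is judged:
On the way, in this order (a step that is already met when the one before it is completed fails the run):
1. the lamp is tried in the smallest bore, step 1: its foot touches the rim, centred within 4 mm (((horizontal distance between lamp_a and step1 below 0.004 m and z of lamp_a in the frame of step1 between -0.004 and 0.004 m and angle between lamp_a's own z axis and vertical below 0.12 rad and contact force between lamp_a and gauge above 0.5 N) or (horizontal distance between lamp_b and step1 below 0.004 m and z of lamp_b in the frame of step1 between -0.004 and 0.004 m and angle between lamp_b's own z axis and vertical below 0.12 rad and contact force between lamp_b and gauge above 0.5 N) or (horizontal distance between lamp_c and step1 below 0.004 m and z of lamp_c in the frame of step1 between -0.004 and 0.004 m and angle between lamp_c's own z axis and vertical below 0.12 rad and contact force between lamp_c and gauge above 0.5 N))), for 0.05 s.
2. then in step 2: its foot touches the rim in the same way, or it is home in the bore if it fits (((horizontal distance between lamp_a and step2 below 0.002 m and z of lamp_a in the frame of step2 between -0.011 and -0.0075 m and angle between lamp_a's own z axis and vertical below 0.06 rad) or (horizontal distance between lamp_a and step2 below 0.004 m and z of lamp_a in the frame of step2 between -0.004 and 0.004 m and angle between lamp_a's own z axis and vertical below 0.12 rad and contact force between lamp_a and gauge above 0.5 N) or (horizontal distance between lamp_b and step2 below 0.002 m and z of lamp_b in the frame of step2 between -0.011 and -0.0075 m and angle between lamp_b's own z axis and vertical below 0.06 rad) or (horizontal distance between lamp_b and step2 below 0.004 m and z of lamp_b in the frame of step2 between -0.004 and 0.004 m and angle between lamp_b's own z axis and vertical below 0.12 rad and contact force between lamp_b and gauge above 0.5 N) or (horizontal distance between lamp_c and step2 below 0.002 m and z of lamp_c in the frame of step2 between -0.011 and -0.0075 m and angle between lamp_c's own z axis and vertical below 0.06 rad) or (horizontal distance between lamp_c and step2 below 0.004 m and z of lamp_c in the frame of step2 between -0.004 and 0.004 m and angle between lamp_c's own z axis and vertical below 0.12 rad and contact force between lamp_c and gauge above 0.5 N))), for 0.05 s.
3. then a lamp that is home in step 2 is let go there; any other is tried in step 3 in the same way ((((horizontal distance between lamp_a and step2 below 0.002 m and z of lamp_a in the frame of step2 between -0.011 and -0.0075 m and angle between lamp_a's own z axis and vertical below 0.06 rad) and contact force between the fingers and lamp_a below 0.05 N) or ((horizontal distance between lamp_b and step2 below 0.002 m and z of lamp_b in the frame of step2 between -0.011 and -0.0075 m and angle between lamp_b's own z axis and vertical below 0.06 rad) and contact force between the fingers and lamp_b below 0.05 N) or ((horizontal distance between lamp_c and step2 below 0.002 m and z of lamp_c in the frame of step2 between -0.011 and -0.0075 m and angle between lamp_c's own z axis and vertical below 0.06 rad) and contact force between the fingers and lamp_c below 0.05 N) or (horizontal distance between lamp_a and step3 below 0.002 m and z of lamp_a in the frame of step3 between -0.011 and -0.0075 m and angle between lamp_a's own z axis and vertical below 0.06 rad) or (horizontal distance between lamp_a and step3 below 0.004 m and z of lamp_a in the frame of step3 between -0.004 and 0.004 m and angle between lamp_a's own z axis and vertical below 0.12 rad and contact force between lamp_a and gauge above 0.5 N) or (horizontal distance between lamp_b and step3 below 0.002 m and z of lamp_b in the frame of step3 between -0.011 and -0.0075 m and angle between lamp_b's own z axis and vertical below 0.06 rad) or (horizontal distance between lamp_b and step3 below 0.004 m and z of lamp_b in the frame of step3 between -0.004 and 0.004 m and angle between lamp_b's own z axis and vertical below 0.12 rad and contact force between lamp_b and gauge above 0.5 N) or (horizontal distance between lamp_c and step3 below 0.002 m and z of lamp_c in the frame of step3 between -0.011 and -0.0075 m and angle between lamp_c's own z axis and vertical below 0.06 rad) or (horizontal distance between lamp_c and step3 below 0.004 m and z of lamp_c in the frame of step3 between -0.004 and 0.004 m and angle between lamp_c's own z axis and vertical below 0.12 rad and contact force between lamp_c and gauge above 0.5 N))), for 0.05 s.
At the end, for the whole second after the job is handed in: the lamp from the green pad is home in the bore that its spigot fits (within 2 mm of the bore's centre, shoulder on the tread: spigot 7.5 to 11 mm deep, upright within 0.06 rad), released and at rest; the two others stand in the tray within 15 mm of where they were (((((horizontal distance between lamp_a and step1 below 0.002 m and z of lamp_a in the frame of step1 between -0.011 and -0.0075 m and angle between lamp_a's own z axis and vertical below 0.06 rad) or (horizontal distance between lamp_a and step2 below 0.002 m and z of lamp_a in the frame of step2 between -0.011 and -0.0075 m and angle between lamp_a's own z axis and vertical below 0.06 rad) or (horizontal distance between lamp_a and step3 below 0.002 m and z of lamp_a in the frame of step3 between -0.011 and -0.0075 m and angle between lamp_a's own z axis and vertical below 0.06 rad) or (horizontal distance between lamp_a and step4 below 0.002 m and z of lamp_a in the frame of step4 between -0.011 and -0.0075 m and angle between lamp_a's own z axis and vertical below 0.06 rad)) and contact force between the fingers and lamp_a below 0.05 N and linear speed of lamp_a below 0.01 m/s and ((distance of lamp_b from where it was at the start of the episode below 0.015 m and horizontal distance between lamp_b and tray below 0.08 m and angle between lamp_b's own z axis and vertical below 0.1 rad) and (distance of lamp_c from where it was at the start of the episode below 0.015 m and horizontal distance between lamp_c and tray below 0.08 m and angle between lamp_c's own z axis and vertical below 0.1 rad))) or (((horizontal distance between lamp_b and step1 below 0.002 m and z of lamp_b in the frame of step1 between -0.011 and -0.0075 m and angle between lamp_b's own z axis and vertical below 0.06 rad) or (horizontal distance between lamp_b and step2 below 0.002 m and z of lamp_b in the frame of step2 between -0.011 and -0.0075 m and angle between lamp_b's own z axis and vertical below 0.06 rad) or (horizontal distance between lamp_b and step3 below 0.002 m and z of lamp_b in the frame of step3 between -0.011 and -0.0075 m and angle between lamp_b's own z axis and vertical below 0.06 rad) or (horizontal distance between lamp_b and step4 below 0.002 m and z of lamp_b in the frame of step4 between -0.011 and -0.0075 m and angle between lamp_b's own z axis and vertical below 0.06 rad)) and contact force between the fingers and lamp_b below 0.05 N and linear speed of lamp_b below 0.01 m/s and ((distance of lamp_a from where it was at the start of the episode below 0.015 m and horizontal distance between lamp_a and tray below 0.08 m and angle between lamp_a's own z axis and vertical below 0.1 rad) and (distance of lamp_c from where it was at the start of the episode below 0.015 m and horizontal distance between lamp_c and tray below 0.08 m and angle between lamp_c's own z axis and vertical below 0.1 rad))) or (((horizontal distance between lamp_c and step1 below 0.002 m and z of lamp_c in the frame of step1 between -0.011 and -0.0075 m and angle between lamp_c's own z axis and vertical below 0.06 rad) or (horizontal distance between lamp_c and step2 below 0.002 m and z of lamp_c in the frame of step2 between -0.011 and -0.0075 m and angle between lamp_c's own z axis and vertical below 0.06 rad) or (horizontal distance between lamp_c and step3 below 0.002 m and z of lamp_c in the frame of step3 between -0.011 and -0.0075 m and angle between lamp_c's own z axis and vertical below 0.06 rad) or (horizontal distance between lamp_c and step4 below 0.002 m and z of lamp_c in the frame of step4 between -0.011 and -0.0075 m and angle between lamp_c's own z axis and vertical below 0.06 rad)) and contact force between the fingers and lamp_c below 0.05 N and linear speed of lamp_c below 0.01 m/s and ((distance of lamp_a from where it was at the start of the episode below 0.015 m and horizontal distance between lamp_a and tray below 0.08 m and angle between lamp_a's own z axis and vertical below 0.1 rad) and (distance of lamp_b from where it was at the start of the episode below 0.015 m and horizontal distance between lamp_b and tray below 0.08 m and angle between lamp_b's own z axis and vertical below 0.1 rad))))); the robot touches nothing.
It fails at once if the lamp is pressed on the gauge with more than 45 N (contact force between any of lamp_a, lamp_b, lamp_c and gauge above 45 N).
It fails at once if the lamp sinks shoulder and all into a bore that is too wide for it ((horizontal distance between lamp_a and step1 below 0.01 m and z of lamp_a in the frame of step1 below -0.0125 m) or (horizontal distance between lamp_a and step2 below 0.01 m and z of lamp_a in the frame of step2 below -0.0125 m) or (horizontal distance between lamp_a and step3 below 0.01 m and z of lamp_a in the frame of step3 below -0.0125 m) or (horizontal distance between lamp_a and step4 below 0.01 m and z of lamp_a in the frame of step4 below -0.0125 m) or (horizontal distance between lamp_b and step1 below 0.01 m and z of lamp_b in the frame of step1 below -0.0125 m) or (horizontal distance between lamp_b and step2 below 0.01 m and z of lamp_b in the frame of step2 below -0.0125 m) or (horizontal distance between lamp_b and step3 below 0.01 m and z of lamp_b in the frame of step3 below -0.0125 m) or (horizontal distance between lamp_b and step4 below 0.01 m and z of lamp_b in the frame of step4 below -0.0125 m) or (horizontal distance between lamp_c and step1 below 0.01 m and z of lamp_c in the frame of step1 below -0.0125 m) or (horizontal distance between lamp_c and step2 below 0.01 m and z of lamp_c in the frame of step2 below -0.0125 m) or (horizontal distance between lamp_c and step3 below 0.01 m and z of lamp_c in the frame of step3 below -0.0125 m) or (horizontal distance between lamp_c and step4 below 0.01 m and z of lamp_c in the frame of step4 below -0.0125 m)).
It fails at once if more than one lamp is moved by over 20 mm (distance of each of lamp_a, lamp_b from where it was at the start of the episode above 0.02 m or distance of each of lamp_a, lamp_c from where it was at the start of the episode above 0.02 m or distance of each of lamp_b, lamp_c from where it was at the start of the episode above 0.02 m).
It fails at once if the screwdriver or the screw box is moved by over 20 mm (distance of any of screwdriver, screw_box from where it was at the start of the episode above 0.02 m).
It also fails if it takes over 67 s, if anything falls off the work surface, if the arm or the gripper's body presses on something with over 40 N, if the wrist force passes 120 N, or if a joint passes its speed limit or range.

ROBOT

A 6-joint arm with a two-finger parallel gripper is mounted at the origin on the work surface. World frame = base frame: x ahead of the robot, y to its left, z up, the work surface at z = 0. Lengths are in m, angles in rad, forces in N, time in s.
With the tool pointing down it reaches from about 0.375 to 0.9 m from the base axis. Payload 3.1 kg.
Tool frame: the origin (TCP) lies at the centre of the arm's flange, where the gripper is bolted on; the fingertips stand robot.tip_extent ahead of it and the grasp point (between the pads) lies 164 mm ahead of it (robot.tip_extent is the distance from the TCP to the fingertips, in m); z points along the fingers, y is the line along which they close (so a half turn about z gives the same grasp; the last joint's range is limited). The gripper opens to 87 mm and grips with 3 to 60 N. Pads are 19 mm wide; open, the fingers measure 117 mm over their backs; the gripper's body (75 mm by 190 mm) begins 51 mm behind the grasp point.
Start: joints at [-1.379, 0.527, 1.433, -0, 1.181, -0.178], TCP at [0.226, -0.583, 0.405] pointing down, gripper open.
Joint ranges: [-3.08, 3.08], [-0.75, 2.2], [0.22, 2.44], [-1.43, 4.57], [0, 2.65], [-2.85, 2.85]. Speed limits (rad/s): [2.79, 2.79, 3.14, 3.14, 3.14, 3.14].

INTERFACE

Orientations are given as a unit quaternion [x, y, z, w].
In Python, from rig import get_obs, camera, hand_in, cut_out, robot gives the robot as it stands.
- The arm moves only by the tool step_arm, never from a script. Its argument "rows" is a list of rows, each a list of 6 numbers: the shift along the world's x, y, z in m, then the turn, a rotation vector about the world's x, y, z in degrees. A call has 1 to 12 rows; each row shifts and turns the commanded pose from where the row before left it; what a row does not reach is not made up. A row lasts 1/8 s, in which the tool goes at most 62.5 mm and 10.7 degrees, less where a joint would pass 70% of its speed; a pose out of reach is approached as far as the arm can. A call is refused whole if a number of a shift passes 0.0625 or a number of a turn 10.7, either way. A call with a gripper value outside its range is refused whole. "jaw" is the finger opening in m, from 0 to 0.087, set as the call begins (left out, the last holds). The fingers move at their own pace and stop on an object; "squeeze" is the grip in N (left out, the last holds). Time passes only in rows, so rows that do not move let the fingers close. It gives the time, the measured TCP pose, the force, the opening and the grip force at its end, in the units of the state.
- get_obs(): the state, without advancing time (a new reading comes with each control period).
- camera(name): name is "side" or "top"; returns a dict with "pixels" (420x560x3 uint8, blue, green, red), "depth" (420x560 float32, m along the optical axis (not along the pixel's ray), 0 where there is no reading), "fov_y" (degrees; the focal length in pixels is half the picture's height over the tangent of half this angle, whatever the lens; pixels are square), "cx", "cy" (the principal point, pixels), "extrinsics" (4x4, takes a point from camera to world coordinates). Camera axes: x right, y up, looking along -z (the intrinsics and any distortion apply to the point x, -y, -z); pixel columns grow to the right and rows downward; lengths in m; the calibration is good to about 2 mm. A picture is of the moment at which its call begins.
- hand_in(): hands the job in; it is judged then, once.
Trained networks look in the newest picture that a camera, given by its name, has taken for a name from the list of things; names that differ only in an ending like _2 or _b are one class to them, and where a whole thing is asked for, a point or a joint stands for the part that bears it (a point fixed in the world has none). Each returns a list of dicts, best first, with "confidence" (0 to 1); they miss things now and then, are a little off and sometimes report something else, mostly with a low value. They report only what shows in the picture. A call takes as long as a camera call. They do not tell look-alikes from the thing itself.
- cut_out(label, camera): "region" (420x560 bool, what is visible of it) and "extent" ([centre column, centre row, width, height] in pixels, round what is visible of it).
The state is a dict: "time": time; "q": joint angles; "joint_velocities": joint speeds; "joint_torque": joint torques, N m; "position": TCP position; "tool_rot": TCP orientation; "ft_force": force on the tool from outside, world axes, zero at the start; "moment": the same for the moment, N m; "grip_width": finger opening in m; "grip_force": force on a finger pad.
Only numpy, scipy, OpenCV 4.12 (cv2) and the standard library are available. Lean on these libraries where they do the work, as an engineer would, in place of code of your own. Each camera call takes 0.05 s, during which the arm holds its last target. There are 200 camera calls.

## Working session

There is one attempt and no reset: what is moved stays moved. The work goes in short steps, Python scripts to look and compute and a tool call to move; the robot and the scene stay as the last step left them, time stands still between calls to the robot, and variables do not carry over. Pictures are saved under pics/ and viewed, at most 10 in all, crops included, and the job is handed in when it is done.

Besides the shell and the picture viewer there is one more tool, called as name([rows], argument=value, ...), one row to a line, values as JSON. step_arm: Moves the arm, as the interface text tells. Its arguments: {"type":"object","properties":{"rows":{"type":"array"},"jaw":{"type":"number"},"squeeze":{"type":"number"}},"required":["rows"]}

```bash
mkdir -p pics
cat > h.py <<'E'
import numpy as np, cv2
from rig import get_obs, camera, hand_in, cut_out, robot
def xyz(c):
    d=c["depth"]; h,w=d.shape; f=h/2/np.tan(np.radians(c["fov_y"])/2)
    u,v=np.meshgrid(np.arange(w),np.arange(h))
    P=np.stack([(u-c["cx"])/f*d,-(v-c["cy"])/f*d,-d,np.ones_like(d)],-1)@np.array(c["extrinsics"]).T
    return P[...,:3]
E
python3 - <<'E'
from h import *
o=get_obs(); print(o["time"],o["position"],o["tool_rot"],robot.tip_extent)
ims=[]
for n in("top","side"):
    c=camera(n); np.savez(n,**c); P=xyz(c); print(n,{k:c[k] for k in c if k not in("pixels","depth")}.keys(), np.round(c["extrinsics"],2).tolist(),c["fov_y"])
    cv2.imwrite(f"pics/{n}.png",c["pixels"])
    for l in("gauge","lamp_a","nest","tray","screwdriver","screw_box"):
        for r in cut_out(l,n):
            m=r["region"]&(c["depth"]>0)
            if m.sum(): print(l,round(r["confidence"],2),np.round(r["extent"]),np.round(np.median(P[m],0),3),np.round(np.percentile(P[m],[2,98],axis=0),3).tolist())
E
```

```text
0.0 [ 0.22584446 -0.58240883  0.40377507] [ 9.82957917e-01  1.83827561e-01  5.19746097e-06 -1.07722833e-03] 0.1822
top dict_keys(['fov_y', 'cx', 'cy', 'extrinsics']) [[-0.01, 0.99, -0.14, 0.39], [-1.0, -0.01, 0.02, 0.02], [0.02, 0.14, 0.99, 1.29], [0.0, 0.0, 0.0, 1.0]] 48.444437917531566
gauge 0.79 [351. 233.  83.  48.] [ 0.513 -0.172  0.029] [[0.459, -0.284, 0.006], [0.566, -0.068, 0.045]]
gauge 0.48 [253. 243.  21.  22.] [0.487 0.079 0.026] [[0.466, 0.057, 0.02], [0.512, 0.103, 0.063]]
gauge 0.35 [124. 238.  50.  41.] [0.505 0.431 0.009] [[0.454, 0.366, 0.001], [0.553, 0.496, 0.049]]
lamp_a 0.76 [254. 244.  21.  12.] [0.486 0.079 0.027] [[0.467, 0.059, 0.02], [0.508, 0.1, 0.064]]
lamp_a 0.61 [293. 133.  17.  18.] [ 0.801 -0.022  0.026] [[0.783, -0.047, 0.005], [0.83, 0.0, 0.062]]
lamp_a 0.48 [324. 137.  22.  17.] [ 0.78  -0.108  0.027] [[0.76, -0.139, 0.003], [0.816, -0.086, 0.062]]
nest 0.66 [251. 247.  36.  35.] [0.489 0.101 0.005] [[0.445, 0.047, -0.0], [0.535, 0.134, 0.011]]
tray 0.94 [212. 171.  71.  41.] [0.693 0.193 0.006] [[0.638, 0.103, -0.0], [0.742, 0.282, 0.025]]
tray 0
[... 1332 characters left out ...]
 32.] [0.69  0.187 0.006] [[0.636, 0.096, -0.001], [0.742, 0.284, 0.023]]
tray 0.81 [180. 286.  58.  56.] [ 0.311 -0.236  0.006] [[0.259, -0.325, 0.0], [0.368, -0.138, 0.023]]
tray 0.79 [350. 237.  43.  40.] [ 0.792 -0.083  0.008] [[0.732, -0.168, 0.001], [0.861, 0.028, 0.024]]
tray 0.65 [190. 209.  30.  35.] [0.307 0.162 0.006] [[0.259, 0.068, 0.001], [0.358, 0.255, 0.023]]
screwdriver 0.74 [212. 338.  92.  14.] [ 0.362 -0.43   0.019] [[0.298, -0.442, -0.001], [0.481, -0.393, 0.027]]
screw_box 0.78 [245. 167.  28.  25.] [0.507 0.421 0.028] [[0.455, 0.361, 0.0], [0.558, 0.503, 0.046]]
screw_box 0.67 [261. 267.  57.  67.] [ 0.515 -0.198  0.027] [[0.453, -0.297, 0.001], [0.574, -0.076, 0.043]]
```

View pics/top.png

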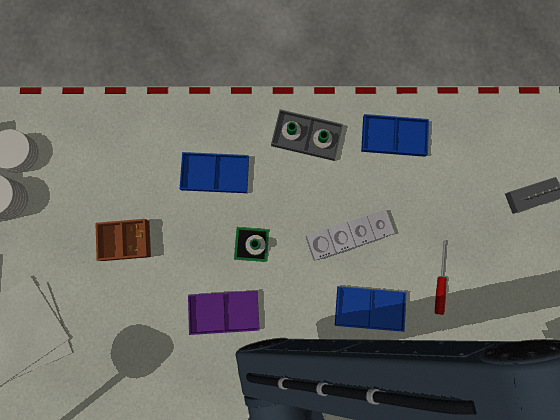

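View pics/side.png

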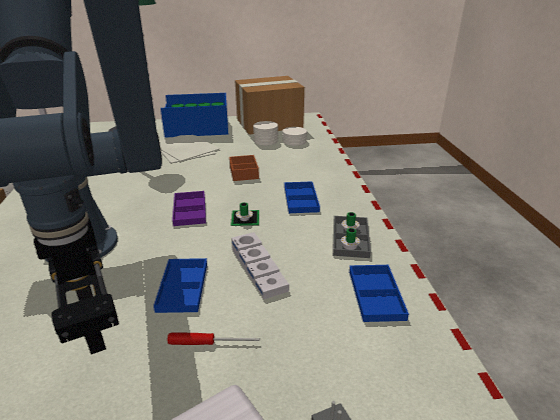

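Lamp candidates in the top picture are (254,244) on the green pad, and (291,130) and (323,137) in the grey tray. I choose (254,244), the one on the green pad. The gauge is at (351,233), with its small bore on the right at about (380,225). I'll rectify views of the lamp and bores for precise centres.

```bash
cat >> h.py <<'E'
def rect(c,ctr,z,half=0.04,s=0.0005):
    n=int(2*half/s); h,w=c["depth"].shape; f=h/2/np.tan(np.radians(c["fov_y"])/2)
    g=(np.arange(n)-n/2)*s
    X,Y=np.meshgrid(ctr[0]+g,ctr[1]+g)     # cols=x, rows=y
    E=np.linalg.inv(np.array(c["extrinsics"]))
    Q=np.stack([X,Y,np.full_like(X,z),np.ones_like(X)],-1)@E.T
    u=c["cx"]+f*Q[...,0]/-Q[...,2]; v=c["cy"]-f*Q[...,1]/-Q[...,2]
    return cv2.remap(c["pixels"],u.astype(np.float32),v.astype(np.float32),cv2.INTER_CUBIC)
E
python3 - <<'E'
from h import *
C={n:dict(np.load(n+".npz")) for n in("top","side")}
for n,c in C.items():
    P=xyz(c); x,y,z=np.moveaxis(P,-1,0)
    m=(z>.018)&(z<.05)&(x>.44)&(x<.6)&(y>-.31)&(y<-.05)
    r=cv2.minAreaRect((P[m][:,:2]*1000).astype(np.float32)); print(n,"gauge rect",r)
    ln=(x-.487)**2+(y-.079)**2<.04**2
    for a,b in((.019,.03),(.052,.065)):
        k=ln&(z>a)&(z<b); print("lamp",a,k.sum(),np.median(P[k],0) if k.any() else 0, cv2.minEnclosingCircle((P[k][:,:2]*1000).astype(np.float32)) if k.any() else 0)
# gauge from top rect
def guess(r):
    (cx,cy),(w,h),a=r; a=np.radians(a); d=np.array([np.cos(a),np.sin(a)]) if w>h else np.array([-np.sin(a),np.cos(a)])
    return np.array([cx,cy])/1000, d*np.sign(d[1])
P=xyz(C["top"]);z=P[...,2];m=(z>.018)&(z<.05)&(P[...,0]>.44)&(P[...,0]<.6)&(P[...,1]>-.31)&(P[...,1]<-.05)
c0,d=guess(cv2.minAreaRect((P[m][:,:2]*1000).astype(np.float32))); print(c0,d)
rows=[]
for n,c in C.items():
    row=[]
    for i in range(4):
        p=c0+d*(-87+58*i)/1000; row.append(rect(c,p,.024+.006*i)); print(i,p)
    row.append(rect(c,[.487,.079],.024))
    rows.append(np.hstack(row))
im=np.vstack(rows); 
for k in range(5):
    for r in range(2): cv2.drawMarker(im,(80+160*k,80+160*r),(0,0,255),0,8)
cv2.imwrite("pics/rect.png",im)
E
```

```text
top gauge rect ((513.5086059570312, -180.34378051757812), (70.76055908203125, 233.75473022460938), 18.053539276123047)
lamp 0.019 212 [0.48583838 0.07734939 0.02452829] ((488.2557067871094, 78.44694519042969), 26.64836883544922)
lamp 0.052 85 [0.48859606 0.0771717  0.05912044] ((487.9248046875, 78.504150390625), 13.570272445678711)
side gauge rect ((513.5988159179688, -181.15975952148438), (72.64774322509766, 236.18316650390625), 18.136093139648438)
lamp 0.019 93 [0.48662054 0.06613072 0.02409887] ((488.6719665527344, 77.02835845947266), 27.42953109741211)
lamp 0.052 42 [0.48865389 0.07294134 0.05786711] ((489.9417724609375, 76.99942016601562), 15.17257308959961)
[ 0.51350861 -0.18034378] [-0.30990556  0.95076734]
0 [ 0.54047039 -0.26306054]
1 [ 0.52249587 -0.20791603]
2 [ 0.50452134 -0.15277153]
3 [ 0.48654682 -0.09762702]
0 [ 0.54047039 -0.26306054]
1 [ 0.52249587 -0.20791603]
2 [ 0.50452134 -0.15277153]
3 [ 0.48654682 -0.09762702]
```

View pics/rect.png

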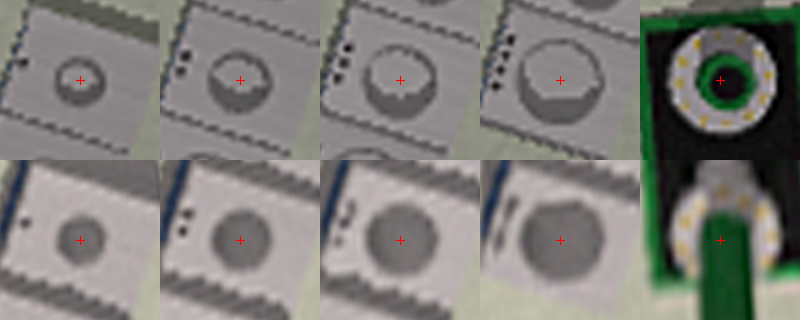

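The rectified views (top camera upper row, side camera lower row) show bores 1 to 4 within about 1 mm of the predicted crosses, and the dots confirm the order. The lamp on the black-and-green pad is about 1 mm right of its cross. Next I refine with a circle search at the known radii.

```bash
cat >> h.py <<'E'
from scipy.ndimage import map_coordinates
def circ(c,ctr,z,R,sgn,d=0.0015,rng=0.004):
    g=cv2.cvtColor(rect(c,ctr,z,0.045),cv2.COLOR_BGR2GRAY).astype(float); n=g.shape[0]/2
    t=np.radians(np.arange(0,360,4)); best=(-1e9,)
    for ox in np.arange(-rng,rng+1e-6,.00025):
        for oy in np.arange(-rng,rng+1e-6,.00025):
            f=lambda r:map_coordinates(g,[n+(oy+r*np.sin(t))/.0005,n+(ox+r*np.cos(t))/.0005],order=1)
            s=np.clip(sgn*(f(R+d)-f(R-d)),0,60).mean()
            if s>best[0]: best=(s,ctr[0]+ox,ctr[1]+oy)
    return np.round(best,4)
E
python3 - <<'E'
from h import *
C={n:dict(np.load(n+".npz")) for n in("top","side")}
c0=np.array([.5135,-.1803]); d=np.array([-.3099,.9508])
L=[]
for n,c in C.items():
    B=[]
    for i in range(4):
        b=circ(c,c0+d*(-87+58*i)/1000,.024+.006*i,(.0121+.003*i),1); B.append(b[1:]); print(n,i+1,b)
    B=np.array(B); m=B.mean(0); v=np.polyfit([-87,-29,29,87],B,1)[0]; print("centre",m,"angle of y",np.degrees(np.arctan2(-v[0],v[1])),np.linalg.norm(v)*1000)
    print(n,"flange",circ(c,[.488,.0785],.024,.027,-1)," housing top",circ(c,[.488,.0785],.058,.014,1))
E
```

```text
top 1 [41.5963  0.5402 -0.2623]
top 2 [39.2294  0.522  -0.2071]
top 3 [40.2248  0.5043 -0.1522]
top 4 [36.3901  0.4863 -0.0971]
centre [ 0.5132   -0.179675] angle of y 18.05004113473242 0.998266347998257
top flange [59.1311  0.488   0.0792]  housing top [50.1443  0.487   0.0772]
side 1 [49.1884  0.541  -0.263 ]
side 2 [47.8275  0.5232 -0.2079]
side 3 [47.111   0.5053 -0.153 ]
side 4 [44.7896  0.4875 -0.0976]
centre [ 0.51425  -0.180375] angle of y 17.93760754770494 0.998717623057899
side flange [36.6083  0.4892  0.075 ]  housing top [41.6605  0.4895  0.0745]
```

step_arm([
  [0.015,0.037,0,0,0,5],
  [0.015,0.037,0,0,0,5],
  [0.015,0.037,0,0,0,5],
  [0.015,0.037,0,0,0,5],
  [0.015,0.037,0,0,0,5],
  [0.015,0.037,0,0,0,5],
  [0.015,0.037,0,0,0,5],
  [0.015,0.037,0,0,0,5],
  [0.015,0.037,0,0,0,5],
  [0.015,0.037,0,0,0,5],
  [0.015,0.037,0,0,0,5],
  [0.015,0.037,0,0,0,5],
], jaw=0.07, squeeze=15)

```text
time: 2.2
position: [0.4064, -0.1376, 0.4051]
tool_rot: [0.758, 0.652, 0.0, 0.001]
ft_force: [0.9, 0.2, -1.3]
grip_width: 0.0702
grip_force: 0.0
```

step_arm([
  [0.014,0.036,-0.015,0,0,4.5],
  [0.014,0.036,-0.015,0,0,4.5],
  [0.014,0.036,-0.015,0,0,4.5],
  [0.014,0.036,-0.015,0,0,4.5],
  [0.013,0.036,-0.02,0,0,4.5],
  [0.013,0.036,-0.02,0,0,4.3],
  [0,0,0,0,0,0],
  [0,0,0,0,0,0],
])

```text
time: 3.2
position: [0.4879, 0.0771, 0.3049]
tool_rot: [0.588, 0.809, -0.0, 0.0]
ft_force: [-0.4, 0.1, -0.0]
grip_width: 0.0697
grip_force: 0.0
```

step_arm([
  [0,0.001,-0.02,0,0,0],
  [0,0,-0.02,0,0,0],
  [0,0,-0.02,0,0,0],
  [0,0,-0.02,0,0,0],
  [0,0,-0.016,0,0,0],
  [0,0,0,0,0,0],
  [0,0,0,0,0,0],
])

```text
time: 4.08
position: [0.4882, 0.0779, 0.2093]
tool_rot: [0.588, 0.809, 0.0, 0.0]
ft_force: [-0.1, 0.2, 0.5]
grip_width: 0.0703
grip_force: 0.0
```

Run:
```python
from h import *
o=get_obs(); print(o["position"],o["ft_force"])
a=camera("side"); b=camera("top")
im=np.hstack([cv2.resize(a["pixels"][165:265,190:290],(400,400)),cv2.resize(b["pixels"][195:295,205:305],(400,400))])
cv2.imwrite("pics/pre.png",im)
```

```text
[0.48817883 0.07794763 0.20926848] [-0.0504973   0.24982285  0.50749547]
```

View pics/pre.png

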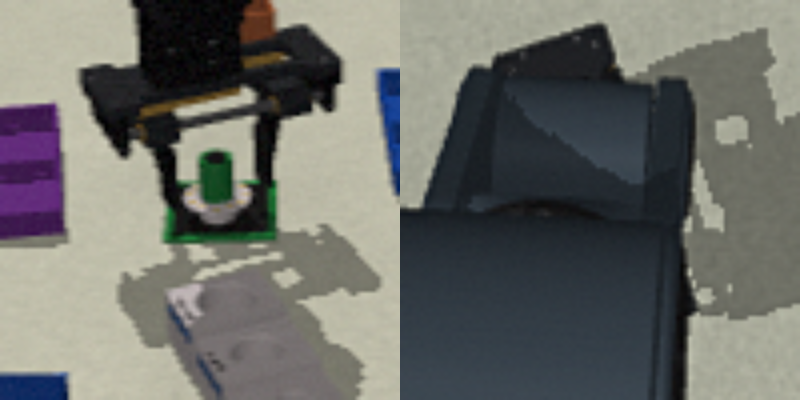

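The crop shows the housing (215,175) centred between the open fingers. Closing, then lifting 100 mm.

step_arm([
  [0,0,0,0,0,0],
  [0,0,0,0,0,0],
  [0,0,0,0,0,0],
  [0,0,0,0,0,0],
  [0,0,0,0,0,0],
  [0,0,0,0,0,0],
], jaw=0, squeeze=20)

```text
time: 4.92
position: [0.4879, 0.0783, 0.2087]
tool_rot: [0.588, 0.809, -0.0, -0.0]
ft_force: [0.9, 0.4, 0.5]
grip_width: 0.0275
grip_force: 20.0
```

step_arm([
  [0,0,0.01,0,0,0],
  [0,0,0.02,0,0,0],
  [0,0,0.02,0,0,0],
  [0,0,0.02,0,0,0],
  [0,0,0.02,0,0,0],
  [0,0,0,0,0,0],
  [0,0,0,0,0,0],
])

```text
time: 5.8
position: [0.4876, 0.0783, 0.2985]
tool_rot: [0.588, 0.809, -0.0, -0.0]
ft_force: [0.0, 0.6, -1.5]
grip_width: 0.0276
grip_force: 20.0
```

Run:
```python
from h import *
o=get_obs(); print(o["time"],o["position"],o["ft_force"],o["grip_width"],o["grip_force"])
c=camera("side"); P=xyz(c); p=o["position"]; x,y,z=np.moveaxis(P,-1,0)
cv2.imwrite("pics/held.png",cv2.resize(c["pixels"][120:260,180:320],(560,560)))
f=p[2]-.205
print("flange",circ(c,[p[0],p[1]],f+.020,.027,-1),circ(c,[p[0],p[1]],f+.017,.027,-1),circ(c,[p[0],p[1]],f+.054,.014,1))
```

```text
5.8 [0.4875562  0.07829482 0.29847388] [ 0.03101012  0.60066152 -1.52097979] 0.02755409137852749 20.000044782646
flange [2.6526 0.4836 0.0823] [3.946  0.4836 0.0743] [10.7335  0.4836  0.0808]
```

View pics/held.png

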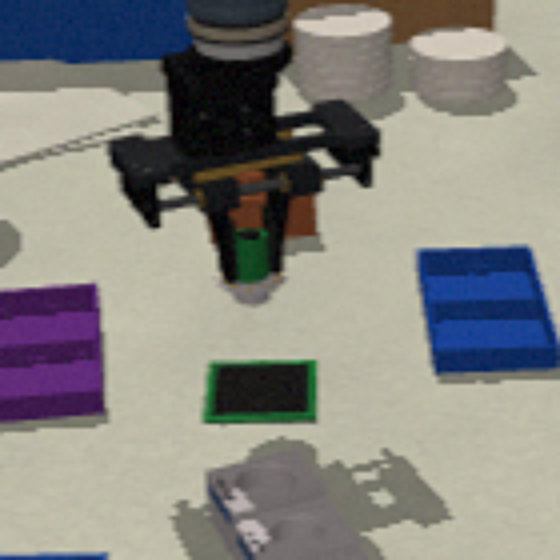

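The lamp is held at (250,255) and the pad is empty. Moving above step 1.

step_arm([
  [0.005,-0.034,0,0,0,0],
  [0.005,-0.034,0,0,0,0],
  [0.005,-0.034,0,0,0,0],
  [0.005,-0.034,0,0,0,0],
  [0.005,-0.034,0,0,0,0],
  [0.005,-0.034,0,0,0,0],
  [0.005,-0.034,0,0,0,0],
  [0.005,-0.034,0,0,0,0],
  [0.005,-0.034,0,0,0,0],
  [0.0074,-0.0352,0,0,0,0],
  [0,0,0,0,0,0],
  [0,0,0,0,0,0],
])

```text
time: 7.35
position: [0.5397, -0.2623, 0.2975]
tool_rot: [0.588, 0.809, 0.0, -0.002]
ft_force: [0.2, -0.4, -2.3]
grip_width: 0.0274
grip_force: 20.0
```

step_arm([
  [0,0,-0.02,0,0,0],
  [0,0,-0.02,0,0,0],
  [0,0,-0.016,0,0,0],
  [0,0,0,0,0,0],
  [0,0,0,0,0,0],
])

```text
time: 7.98
position: [0.5405, -0.2627, 0.2431]
tool_rot: [0.588, 0.809, 0.0, 0.0]
ft_force: [0.7, 0.6, -1.3]
grip_width: 0.0277
grip_force: 20.0
```

step_arm([
  [0,0,-0.006,0,0,0],
  [0,0,-0.005,0,0,0],
  [0,0,-0.001,0,0,0],
  [0,0,-0.001,0,0,0],
  [0,0,0,0,0,0],
])

```text
time: 8.6
position: [0.5403, -0.263, 0.2298]
tool_rot: [0.588, 0.809, 0.0, 0.0]
ft_force: [0.3, -0.2, -1.6]
grip_width: 0.0275
grip_force: 20.0
```

step_arm([
  [0,0,-0.0005,0,0,0],
  [0,0,-0.0005,0,0,0],
  [0,0,0,0,0,0],
])

```text
time: 8.98
position: [0.5403, -0.2629, 0.2288]
tool_rot: [0.588, 0.809, -0.0, 0.0]
ft_force: [-0.1, 1.3, -1.6]
grip_width: 0.0275
grip_force: 20.0
```

step_arm([
  [0,0,-0.0005,0,0,0],
  [0,0,-0.0005,0,0,0],
  [0,0,0,0,0,0],
])

```text
time: 9.35
position: [0.5403, -0.2629, 0.2286]
tool_rot: [0.588, 0.809, -0.0, 0.0]
ft_force: [-1.0, 1.1, 6.0]
grip_width: 0.0278
grip_force: 20.0
```

Contact at 7.6 N. Looking to check centring.

Run:
```python
from h import *
o=get_obs(); print(o["time"],np.round(o["position"],4),np.round(o["ft_force"],1),np.round(o["moment"],2))
c=camera("side"); p=o["position"]; f=p[2]-.2046
print(circ(c,p[:2],f+.020,.027,-1),circ(c,p[:2],f+.0185,.027,-1),circ(c,p[:2],f+.054,.014,1))
a=rect(c,p[:2],f+.020,.05,.0002)
b=cv2.resize(c["pixels"][235:305,230:300],(500,500),interpolation=cv2.INTER_CUBIC)
a=cv2.resize(a,(300,300)); cv2.drawMarker(a,(150,150),(0,0,255),0,10); cv2.circle(a,(150,150),81,(0,0,255),1)
cv2.imwrite("pics/s1.png",np.hstack([b,np.vstack([a,np.zeros((200,300,3),np.uint8)])]))
```

```text
9.35 [ 0.5403 -0.2629  0.2286] [-1.   1.1  6. ] [ 0.12  0.16 -0.02]
[ 6.9678  0.5406 -0.2647] [ 6.9861  0.5406 -0.2627] [17.4864  0.5363 -0.2614]
```

View pics/s1.png

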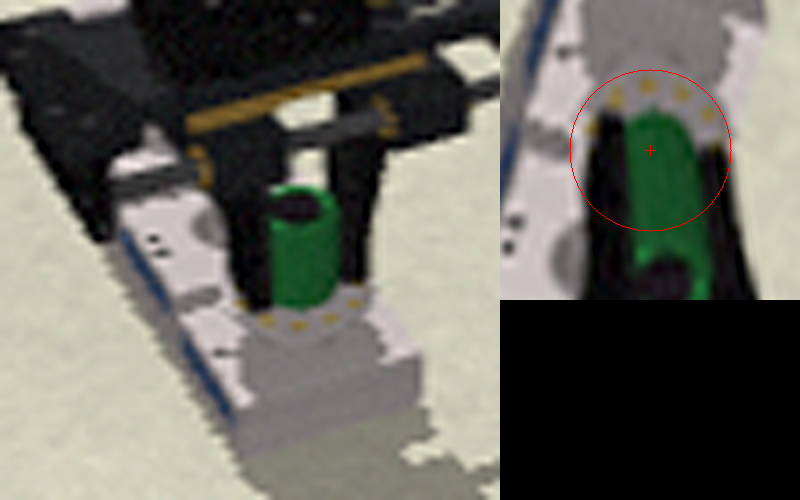

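Left crop: the lamp stands upright on step 1, flange at about (300,315). Right: the flange fits the red circle at the expected centre. It is centred and blocked, so the spigot is too big for bore 1. On to step 2.

step_arm([
  [0,0,0.004,0,0,0],
  [0,0,0.01,0,0,0],
  [-0.006,0.018,0,0,0,0],
  [-0.006,0.018,0,0,0,0],
  [-0.006,0.019,0,0,0,0],
  [0,0,0,0,0,0],
  [0,0,0,0,0,0],
  [0,0,-0.004,0,0,0],
  [0,0,-0.001,0,0,0],
  [0,0,0,0,0,0],
])

```text
time: 10.65
position: [0.5223, -0.2083, 0.2364]
tool_rot: [0.588, 0.809, -0.0, -0.0]
ft_force: [0.5, 0.4, -1.9]
grip_width: 0.0276
grip_force: 20.0
```

step_arm([
  [0,0,-0.0005,0,0,0],
  [0,0,-0.0005,0,0,0],
  [0,0,0,0,0,0],
])

```text
time: 11.02
position: [0.5223, -0.2079, 0.2358]
tool_rot: [0.588, 0.809, 0.0, -0.0]
ft_force: [0.2, 0.6, -0.8]
grip_width: 0.0274
grip_force: 20.0
```

step_arm([
  [0,0,-0.0005,0,0,0],
  [0,0,-0.0005,0,0,0],
  [0,0,-0.0005,0,0,0],
  [0,0,0,0,0,0],
  [0,0,0,0,0,0],
])

```text
time: 11.65
position: [0.5223, -0.2079, 0.2342]
tool_rot: [0.588, 0.809, 0.0, -0.0]
ft_force: [-0.1, 0.5, -1.0]
grip_width: 0.0272
grip_force: 20.0
```

step_arm([
  [0,0,-0.0005,0,0,0],
  [0,0,-0.0005,0,0,0],
  [0,0,0,0,0,0],
  [0,0,0,0,0,0],
])

```text
time: 12.15
position: [0.5223, -0.2079, 0.2332]
tool_rot: [0.588, 0.809, -0.0, 0.0]
ft_force: [-0.4, 0.4, -2.3]
grip_width: 0.0277
grip_force: 20.0
```

It is entering. Lowering on gently.

step_arm([
  [0,0,-0.0005,0,0,0],
  [0,0,-0.0005,0,0,0],
  [0,0,-0.0005,0,0,0],
  [0,0,-0.0005,0,0,0],
  [0,0,0,0,0,0],
])

```text
time: 12.78
position: [0.5223, -0.2079, 0.2312]
tool_rot: [0.588, 0.809, -0.0, -0.0]
ft_force: [0.2, 0.4, -1.6]
grip_width: 0.0277
grip_force: 20.0
```

step_arm([
  [0,0,-0.001,0,0,0],
  [0,0,-0.001,0,0,0],
  [0,0,-0.001,0,0,0],
  [0,0,-0.001,0,0,0],
  [0,0,-0.0005,0,0,0],
  [0,0,0,0,0,0],
])

```text
time: 13.52
position: [0.5223, -0.2079, 0.2267]
tool_rot: [0.588, 0.809, -0.0, -0.0]
ft_force: [0.1, 0.8, -1.6]
grip_width: 0.0273
grip_force: 20.0
```

step_arm([
  [0,0,-0.0005,0,0,0],
  [0,0,-0.0005,0,0,0],
  [0,0,0,0,0,0],
])

```text
time: 13.9
position: [0.5223, -0.2079, 0.2258]
tool_rot: [0.588, 0.809, -0.0, 0.0]
ft_force: [-0.3, 0.1, -1.1]
grip_width: 0.0275
grip_force: 20.0
```

step_arm([
  [0,0,-0.0005,0,0,0],
  [0,0,-0.0003,0,0,0],
  [0,0,0,0,0,0],
])

```text
time: 14.28
position: [0.5223, -0.2079, 0.2257]
tool_rot: [0.588, 0.809, -0.0, 0.0]
ft_force: [-1.9, 1.4, 5.0]
grip_width: 0.0272
grip_force: 20.0
```

The shoulder is on the tread at exactly the predicted height. Releasing and retreating.

step_arm([
  [0,0,0,0,0,0],
  [0,0,0,0,0,0],
  [0,0,0,0,0,0],
  [0,0,0,0,0,0],
  [0,0,0,0,0,0],
], jaw=0.06)

```text
time: 14.9
position: [0.5223, -0.2079, 0.2248]
tool_rot: [0.588, 0.809, -0.0, -0.0]
ft_force: [0.1, -0.2, -0.7]
grip_width: 0.059
grip_force: 0.0
```

step_arm([
  [0,0,0.01,0,0,0],
  [0,0,0.02,0,0,0],
  [0,0,0.03,0,0,0],
  [0,0,0.04,0,0,0],
  [0,0,0.04,0,0,0],
  [0,0.04,0.03,0,0,0],
  [0,0.05,0,0,0,0],
  [0,0.05,0,0,0,0],
  [0,0.05,0,0,0,0],
  [0,0.05,0,0,0,0],
  [0,0,0,0,0,0],
])

```text
time: 16.27
position: [0.5215, 0.0351, 0.3956]
tool_rot: [0.586, 0.81, 0.0, -0.0]
ft_force: [0.2, -1.1, 0.0]
grip_width: 0.0601
grip_force: 0.0
```

Run:
```python
from h import *
for n in("top","side"):
    c=camera(n); print(n,circ(c,[.5223,-.208],.041,.027,-1),circ(c,[.5223,-.208],.075,.014,1))
    if n=="side": cv2.imwrite("pics/end.png",cv2.resize(c["pixels"][200:310,210:390],(720,440)))
    P=xyz(c); k=(abs(P[...,0]-.522)<.03)&(abs(P[...,1]+.208)<.03)
    for a,b in((.038,.0475),(.068,.09)):
        m=k&(P[...,2]>a)&(P[...,2]<b); print(m.sum(),np.median(P[m],0) if m.any() else 0)
```

```text
top [12.0595  0.5218 -0.2078] [42.5578  0.5198 -0.204 ]
186 [ 0.51749509 -0.20171425  0.04128401]
91 [ 0.52211006 -0.20630439  0.07610591]
side [ 5.2661  0.5226 -0.2088] [33.1028  0.525  -0.2088]
145 [ 0.52073288 -0.21874765  0.04130419]
72 [ 0.52219068 -0.21372207  0.0749111 ]
```

View pics/end.png

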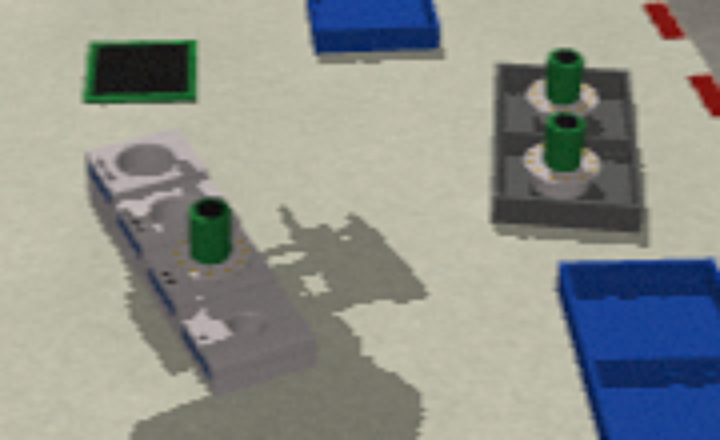

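The lamp stands upright in step 2 (about (210,235) in the crop). Its flange top measures 41 mm, the height for fully home, and the tray lamps are untouched.

```bash
python3 -c "
from rig import hand_in
print(hand_in())"
```

```text
the job is handed in; nothing more can be done
None
```

The lamp from the green pad has the spigot for bore 2 (30.2 mm bore, so about 29 mm): it stopped on the rim of bore 1, went fully home in step 2 and was let go there, and the job is handed in (no verdict was returned).

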